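# Spring test of one ejector on a die board

### The arm

A 7-joint arm with a two-finger parallel gripper is mounted at the origin on a cart in front of the work surface, level with it; the furniture and walls round the work are solid. World frame = base frame: x ahead of the robot, y to its left, z up, the work surface at z = 0. Lengths are in m, angles in rad, forces in N, time in s.
With the tool pointing down it reaches from about 0.425 to 0.825 m from the base axis. Payload 3.6 kg.
Tool frame: the origin (TCP) lies midway between the tips of the shut fingers; the grasp point (between the pads) lies 19 mm behind it; z points along the fingers, y is the line along which they close (so a half turn about z gives the same grasp; the last joint's range is limited). The gripper opens to 85 mm and grips with 20 to 120 N. Pads are 22 mm wide; open, the fingers measure 114 mm over their backs; the gripper's body (76 mm by 85 mm) begins 54 mm behind the grasp point. The pads swing forward as they close: fully open they stand 13 mm farther back than shut.
Start: joints at [1.252, 0.615, -0.013, 1.423, 0.008, 1.103, -0.04], TCP at [0.187, -0.622, 0.231] pointing down, gripper open.
Joint ranges: [-3.12, 3.12], [-0.3, 2.06], [-1.34, 1.32], [0.26, 2.42], [-1.36, 4.5], [0.01, 1.98], [-2.84, 2.84]. Speed limits (rad/s): [2.79, 2.79, 3.14, 3.14, 3.14, 3.14, 3.14].

### API

Orientations are given as a unit quaternion [x, y, z, w].
In Python, from cell import observe, camera, job, recognise, silhouettes, pinpoint gives the robot as it stands.
- The arm moves only by the shell command python3 -m crank 'ROWS' [FORCE]. ROWS is JSON, a list that holds one entry, the list of rows, each a list of 5 numbers: the closure, from -1 (fully open) to 1 (shut), then the shift along the tool's x, y, z in cm, then the turn about the tool's z in degrees. A call has 1 to 12 rows; each row is the pose to reach, as a shift and turn from the pose commanded when the call began, along the tool's axes at that moment; what a row does not reach only later rows make up. A row lasts 1/10 s, in which the tool goes at most 50 mm and 8.59 degrees, less where a joint would pass 70% of its speed; a pose out of reach is approached as far as the arm can. A call with a gripper value outside its range is refused whole. The fingers move at their own pace and stop on an object; FORCE is the grip in N (left out, the last holds). Time passes only in rows, so rows that repeat a pose let the fingers close. It gives the time, the measured TCP pose, the force, the opening and the grip force at its end, in the units of the state.
- observe(): the state, without advancing time (a new reading comes with each control period).
- camera(name): name is "scene" or "top" or "wrist"; returns a dict with "image" (400x640x3 uint8, blue, green, red), "intrinsics" (3x3 intrinsics, pixels), "k1" (the pictures are not rectified: a ray, as slopes to the right and down, at radius r is drawn at 1 + k1 r^2 times it, then the intrinsics apply), "T" (4x4, takes a point from camera to world coordinates). Camera axes: x right, y up, looking along -z (the intrinsics and any distortion apply to the point x, -y, -z); pixel columns grow to the right and rows downward; lengths in m; the calibration is good to about 2 mm. A picture is of the moment at which its call begins. There is no depth.
- job.finish_job(): hands the job in; it is judged then, once.
Trained networks look in a picture, given as the dict that the camera call returned (one of the last four; its "shot" number tells which), for a name from the list of things; names that differ only in an ending like _2 or _b are one class to them, and where a whole thing is asked for, a point or a joint stands for the part that bears it (a point fixed in the world has none). Each returns a list of dicts, best first, with "conf" (0 to 1); they miss things now and then, are a little off and sometimes report something else, mostly with a low value. They report only what shows in the picture. A call takes as long as a camera call. They do not tell look-alikes from the thing itself.
- recognise(name, picture): "centre" ([column, row] in pixels, amid what is visible of it).
- silhouettes(name, picture): "pixels" (400x640 bool, what is visible of it) and "centre" ([column, row] in pixels, amid what is visible of it).
- pinpoint(name, picture): "centre" ([column, row] in pixels: a listed point, or the origin of a listed thing).
The state is a dict: "t": time; "q": joint angles; "dq": joint speeds; "joint_efforts": joint torques, N m; "position": TCP position; "tcp_rot": TCP orientation; "force": force on the tool from outside, world axes, zero at the start; "torque": the same for the moment, N m; "finger_gap": finger opening in m; "gripper_force": force on a finger pad.
Only numpy, scipy, OpenCV 4.12 (cv2) and the standard library are available. Lean on these libraries where they do the work, as an engineer would, in place of code of your own. Each camera call takes 0.05 s, during which the arm holds its last target. There are 200 camera calls.

### The job

Test the spring of the ejector with the orange cap on the small square die board: press the cap gently down with the fingertips until it is level with the edge of the steel rule, let it come fully back up, and withdraw the hand well above it. Leave the green, blue and black ejectors and the loose things on and beside the board alone.

Things in the scene. Friction and masses are not known exactly. Their poses are not given: they have to be found in the camera images.
- small_board: Small square plywood die board (not the big old one at the left end of the bench), 210 x 210 x 18 mm, fixed to the bench. Origin: centre of its underside, on the bench top; z up. A steel rule 2 mm thick runs round it as a square of about 184 mm, its edge 9 mm above the wood (27 mm above the bench). Inside it are four spring ejectors in a 2 x 2 pattern, 108 mm apart along the board's x and y; which colour sits at which place varies.
- ejector_orange: Low steel frame of the orange spring ejector, 40 x 60 x 3 mm, fixed on the board; it carries the orange cap. Origin: centre of its underside, on the wood; turned like the board.
- cap_orange_top (a point): Centre of the top face of the orange plastic cap (rounded oblong, 30 mm along x, 44 mm along y), which stands 19 mm above the wood (37 mm above the bench) when up; moves with the cap.
- cap_orange (a joint): How far this cap is pressed straight down (m): 0 = fully up, 0.010 = top level with the edge of the steel rule, 0.015 = bottom stop. A spring pushes it up: about 2 N to start it, 7 N at 0.010, 9.5 N at 0.015.
- ejector_green: Low steel frame of the green spring ejector, 40 x 60 x 3 mm, fixed on the board; it carries the green cap. Origin: centre of its underside, on the wood; turned like the board.
- cap_green_top (a point): Centre of the top face of the green plastic cap (rounded oblong, 30 mm along x, 44 mm along y), which stands 19 mm above the wood (37 mm above the bench) when up; moves with the cap.
- cap_green (a joint): How far this cap is pressed straight down (m): 0 = fully up, 0.010 = top level with the edge of the steel rule, 0.015 = bottom stop. A spring pushes it up: about 2 N to start it, 7 N at 0.010, 9.5 N at 0.015.
- ejector_blue: Low steel frame of the blue spring ejector, 40 x 60 x 3 mm, fixed on the board; it carries the blue cap. Origin: centre of its underside, on the wood; turned like the board.
- cap_blue_top (a point): Centre of the top face of the blue plastic cap (rounded oblong, 30 mm along x, 44 mm along y), which stands 19 mm above the wood (37 mm above the bench) when up; moves with the cap.
- cap_blue (a joint): How far this cap is pressed straight down (m): 0 = fully up, 0.010 = top level with the edge of the steel rule, 0.015 = bottom stop. A spring pushes it up: about 2 N to start it, 7 N at 0.010, 9.5 N at 0.015.
- ejector_black: Low steel frame of the black spring ejector, 40 x 60 x 3 mm, fixed on the board; it carries the black cap. Origin: centre of its underside, on the wood; turned like the board.
- cap_black_top (a point): Centre of the top face of the black plastic cap (rounded oblong, 30 mm along x, 44 mm along y), which stands 19 mm above the wood (37 mm above the bench) when up; moves with the cap.
- cap_black (a joint): How far this cap is pressed straight down (m): 0 = fully up, 0.010 = top level with the edge of the steel rule, 0.015 = bottom stop. A spring pushes it up: about 2 N to start it, 7 N at 0.010, 9.5 N at 0.015.
- steel_die: Loose steel bending die with a V notch, 46 x 30 x 20 mm, lying on the middle of the board between the ejectors. Origin: centre of its underside.
- rubber_strip: Loose brown-orange strip of ejector rubber, 22 x 60 x 17 mm, lying on the bench to the right (-y side) of the board. Origin: centre of its underside. It is not the orange ejector.
- marker: Loose black and white marker pen, 16 x 122 x 17 mm, lying on the bench to the left (+y side) of the board. Origin: centre of its underside.
Things that resemble listed ones, but are neither listed nor needed, are in the scene too. Several things look just like the rubber_strip: the one meant starts farthest from the robot's base.

How it is judged:
By the outcome, as a careful person would: the job done as asked, in the order asked, and still so for the second after the job is handed in, with the robot touching nothing.
It also fails if it takes over 32 s, if anything falls off the work surface, if the arm or the gripper's body presses on something with over 40 N, if the wrist force passes 120 N, or if a joint passes its speed limit or range.

## Working session

There is one attempt and no reset: what is moved stays moved. The work goes in short steps, Python scripts to look and compute and a shell command to move; the robot and the scene stay as the last step left them, time stands still between calls to the robot, and variables do not carry over. Pictures are saved under pics/ and viewed, at most 10 in all, crops included, and the job is handed in when it is done.

```bash
mkdir -p pics; cat > h.py <<'E'
import numpy as np, cv2
from cell import observe, camera, job, recognise, silhouettes, pinpoint
def ray(p,px):
    K=np.array(p["intrinsics"]);T=np.array(p["T"]);k=p["k1"]
    d=np.array([(px[0]-K[0,2])/K[0,0],(px[1]-K[1,2])/K[1,1]]);u=d.copy()
    for _ in range(30): u=d/(1+k*(u@u))
    return T[:3,3],T[:3,:3]@np.array([u[0],-u[1],-1])
def atz(p,px,z):
    o,d=ray(p,px);return o+d*(z-o[2])/d[2]
def tri(rs):
    A=0;b=0
    for o,d in rs:
        d=d/np.linalg.norm(d);P=np.eye(3)-np.outer(d,d);A=A+P;b=b+P@o
    return np.linalg.solve(A,b)
E
cat > look.py <<'E'
from h import *
P={n:camera(n) for n in("scene","top")}
for n,p in P.items(): cv2.imwrite(f"pics/{n}0.png",p["image"])
for c in("orange","green","blue","black"):
    R=[]
    for n,p in P.items():
        r=pinpoint(f"cap_{c}_top",p)
        for x in r[:3]: print(c,n,np.round(x["centre"],1),round(x["conf"],2),np.round(atz(p,x["centre"],.037),3))
        if r:R.append(ray(p,r[0]["centre"]))
    if len(R)==2: print(" tri",np.round(tri(R),4))
for nm in("small_board","steel_die","rubber_strip","marker"):
    for x in pinpoint(nm,P["top"])[:4]: print(nm,np.round(x["centre"]),round(x["conf"],2),np.round(atz(P["top"],x["centre"],0.0),3))
s=observe();print(s["position"],s["tcp_rot"],s["force"],s["finger_gap"])
E
python3 look.py
```

```text
orange scene [306.  200.2] 0.67 [0.548 0.027 0.037]
orange top [290.1 200.3] 0.62 [0.552 0.041 0.037]
orange top [245.5 201.5] 0.19 [0.547 0.141 0.037]
 tri [0.5553 0.0405 0.0244]
green scene [343.3 181.5] 0.53 [0.664 0.036 0.037]
green top [292.4 156. ] 0.51 [0.654 0.038 0.037]
 tri [0.6579 0.0357 0.0389]
blue scene [278.4 177.6] 0.63 [0.541 0.138 0.037]
blue top [245.  202.7] 0.78 [0.545 0.142 0.037]
 tri [0.5444 0.1427 0.0331]
black scene [343.6 182. ] 0.61 [0.664 0.034 0.037]
black scene [314.6 163.3] 0.51 [0.652 0.141 0.037]
black top [249.5 151.6] 0.8 [0.662 0.136 0.037]
black top [336.6 167. ] 0.29 [ 0.631 -0.063  0.037]
 tri [ 0.7084  0.1318 -0.0438]
small_board [265. 182.] 0.89 [0.598 0.102 0.   ]
steel_die [271. 181.] 0.59 [0.601 0.088 0.   ]
rubber_strip [355. 252.] 0.73 [ 0.44  -0.111  0.   ]
rubber_strip [339. 166.] 0.71 [ 0.641 -0.072  0.   ]
rubber_strip [355. 208.] 0.71 [ 0.543 -0.111  0.   ]
rubber_strip [246. 202.] 0.5 [0.551 0.146 0.   ]
marker [218. 175.] 0.64 [0.612 0.215 0.   ]
[ 0.1870071  -0.62246906  0.23131621] [ 9.89376191e-01  1.45377952e-01  2.73478978e-05 -4.35496119e-05] [ 0.07106614 -0.48168164 -0.22943702] 0.08536412004674589
```

```bash
python3 -c "
import cv2,numpy as np
a=cv2.imread('pics/scene0.png')[120:270,200:440];b=cv2.imread('pics/top0.png')[110:260,180:420]
cv2.imwrite('pics/c1.png',np.vstack([cv2.resize(a,(480,300),interpolation=2),cv2.resize(b,(480,300),interpolation=2)]))"
```

```text
(no output)
```

View pics/c1.png

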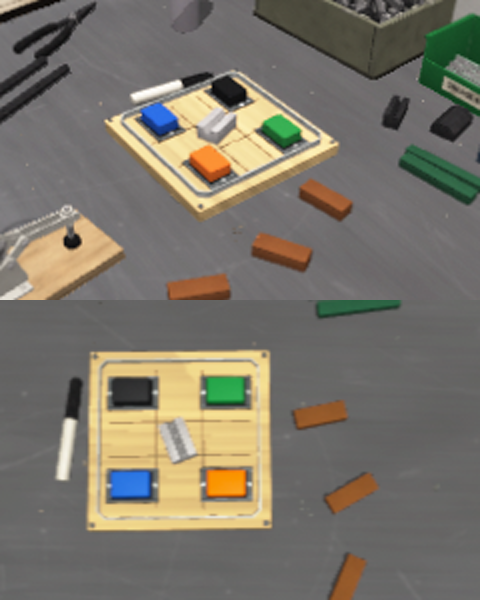

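View pics/scene0.png

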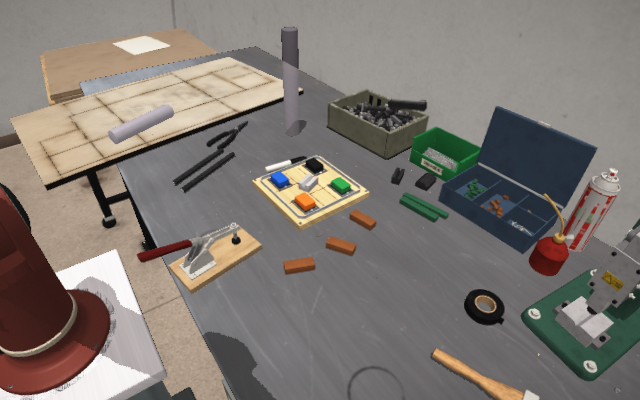

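View pics/top0.png

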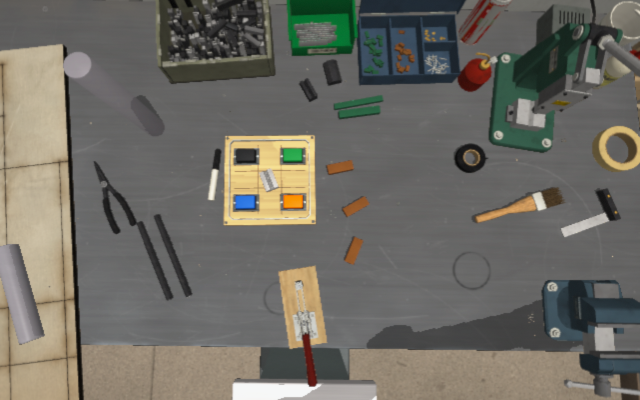

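The scene (640x400) and top views agree. The candidates for "orange" are the orange cap at top (293,202) / scene (305,201), and three brown rubber strips at top (340,167), (355,206) and (354,250), which lie off the board. I choose the cap on the board. A vise or similar object sits near the start pose at top (580,320), so I'll check around the hand before moving.

```bash
python3 - <<'E'
from h import *
w=camera("wrist")["image"];t=cv2.imread('pics/top0.png')[250:400,480:640]
cv2.imwrite('pics/c2.png',np.hstack([cv2.resize(w,(480,300)),cv2.resize(t,(320,300))]))
E
```

```text
(no output)
```

View pics/c2.png

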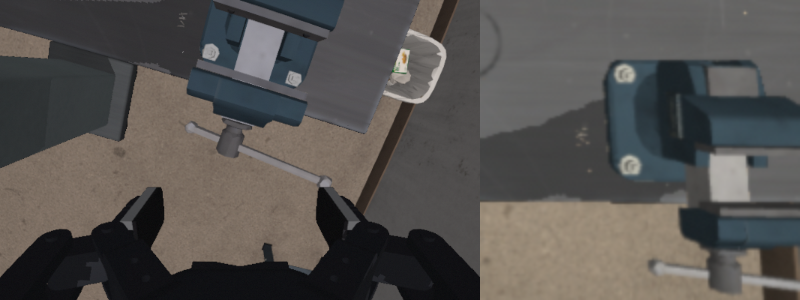

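The wrist view shows the vise just ahead (+x) of the hand, at about (250,70) in the crop. I'll rise first, then travel diagonally.

```bash
python3 -m crank '[[[1,0,0,-6,0],[1,0,0,-12,0],[1,0,0,-12,0],[1,48.8,-54.8,-12,17],[1,48.8,-54.8,-12,17],[1,48.8,-54.8,-12,17],[1,48.8,-54.8,-12,17],[1,48.8,-54.8,-12,17],[1,48.8,-54.8,-12,17],[1,48.8,-54.8,-12,17],[1,48.8,-54.8,-12,17],[1,48.8,-54.8,-12,17]]]' 40
```

```text
t: 1.95
position: [0.3774, -0.2126, 0.3518]
tcp_rot: [1.0, -0.003, 0.001, 0.0]
force: [1.1, -1.0, 0.6]
finger_gap: 0.0
gripper_force: 0.0
```

```bash
python3 -m crank '[[[1,12,-25,13,0],[1,12,-25,13,0],[1,12,-25,13,0],[1,12,-25,13,0],[1,12,-25,13,0],[1,12,-25,13,0],[1,12,-25,13,0],[1,12,-25,13,0],[1,12,-25,13,0],[1,12,-25,13,0]]]'
cat > w.py <<'E'
from h import *
p=camera("wrist");t=camera("top");s=camera("scene");cv2.imwrite("pics/w1.png",p["image"])
for c in("orange","green","blue","black"):
    for nm,q in(("wrist",p),("top",t),("scene",s)):
        for x in pinpoint(f"cap_{c}_top",q)[:2]: print(c,nm,np.round(x["centre"],1),round(x["conf"],2),np.round(atz(q,x["centre"],.037),4))
for q in(p,t,s):
    for x in silhouettes("cap_orange_top",q)[:1]: print("sil",np.round(x["centre"],1),x["conf"],x["pixels"].sum(),np.round(atz(q,x["centre"],.037),4))
o=observe();print(o["position"],o["tcp_rot"],o["force"],o["dq"])
E
python3 w.py
```

```text
t: 2.95
position: [0.4982, 0.0328, 0.2221]
tcp_rot: [1.0, -0.004, 0.001, 0.001]
force: [0.8, 0.1, 0.8]
finger_gap: 0.0004
gripper_force: 0.0
orange wrist [319.4 118.4] 0.95 [0.5489 0.0322 0.037 ]
orange wrist [211.4 121.7] 0.28 [0.5472 0.1335 0.037 ]
orange scene [303.4 197.2] 0.73 [0.5495 0.0394 0.037 ]
green scene [341.2 183.5] 0.59 [0.6549 0.0324 0.037 ]
green scene [287.3 167.9] 0.3 [0.5817 0.1622 0.037 ]
blue wrist [200.4 124.4] 0.86 [0.5448 0.1442 0.037 ]
black wrist [264.1  63.6] 0.44 [0.5981 0.0815 0.037 ]
black top [245.6 151.8] 0.5 [0.6616 0.1453 0.037 ]
black scene [314.3 162.6] 0.54 [0.6531 0.1439 0.037 ]
sil [132.   58.9] 0.24 1941 [0.6052 0.2026 0.037 ]
sil [306.2 201.9] 0.83 252 [0.5453 0.0216 0.037 ]
[0.49812969 0.03490976 0.22130984] [ 9.99997155e-01 -2.38499020e-03 -3.64613558e-05 -2.64154415e-05] [-0.27059396  0.1542079  -0.3879141 ] [ 0.00231911 -0.00149746  0.00136433 -0.00223133 -0.00012192  0.00311601
 -0.00083625]
```

View pics/w1.png

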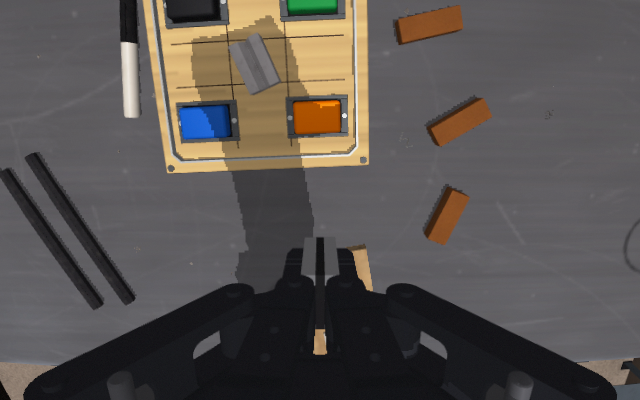

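The wrist view shows the orange cap at (318,117), right-front on the board, with blue at (205,122), and the strips at (429,24), (459,121) and (447,215). The board is turned about +2.5°. Next I'll take a second, closer view for the height.

```bash
cat > seg.py <<'E'
from h import *
import sys,json,os
p=camera("wrist");r=[x for x in pinpoint("cap_orange_top",p)][:1]
c=r[0]["centre"] if r else (320,110)
hsv=cv2.cvtColor(p["image"],cv2.COLOR_BGR2HSV);m=cv2.inRange(hsv,(5,170,90),(22,255,255))
n,l,st,ce=cv2.connectedComponentsWithStats(m)
for i in range(1,n):
    if st[i,4]>150: print(st[i],ce[i].round(1),cv2.minAreaRect(np.argwhere(l==i)[:,::-1].astype(np.float32)),atz(p,ce[i],.037).round(4))
print("pin",c,r and r[0]["conf"],atz(p,c,.037).round(4))
o,d=ray(p,c);L=json.load(open("r.json")) if os.path.exists("r.json") else []
L.append([o.tolist(),d.tolist()]);json.dump(L,open("r.json","w"))
if len(L)>1: print("tri",tri([(np.array(a),np.array(b)) for a,b in L]).round(4))
cv2.imwrite(f"pics/s{len(L)}.png",p["image"]);o=observe();print(o["position"].round(4) if hasattr(o["position"],"round") else o["position"],o["force"])
E
python3 seg.py
python3 -m crank '[[[1,2,0,5,-3],[1,3,0,10,-3],[1,3,0,10,-3],[1,3,0,10,-3],[1,3,0,10,-3],[1,3,0,10,-3]]]'
python3 seg.py
```

```text
[ 401    5   65   38 1500] [433.4  23.6] ((433.580322265625, 23.538793563842773), (24.148635864257812, 63.672183990478516), 77.125) [ 0.6313 -0.0661  0.037 ]
[ 434   99   60   47 1219] [463.6 122.2] ((463.6539001464844, 122.26922607421875), (20.465728759765625, 60.90104675292969), 60.2551155090332) [ 0.5454 -0.1011  0.037 ]
[ 296  100   47   34 1504] [319.2 116.4] ((319.3164978027344, 116.46287536621094), (32.46647644042969, 46.6336669921875), 87.39744567871094) [0.5506 0.0348 0.037 ]
[430 191  42  54 984] [450.4 217.3] ((450.4804382324219, 217.537353515625), (18.307186126708984, 55.25901412963867), 27.645973205566406) [ 0.4508 -0.0975  0.037 ]
pin [322.4, 117.2] 0.56 [0.5498 0.0319 0.037 ]
[0.4981 0.0349 0.2213] [ 0.86775346 -0.4534236  -0.50037216]
t: 4.55
position: [0.5293, 0.035, 0.1239]
tcp_rot: [1.0, 0.024, 0.002, -0.0]
force: [1.0, -0.2, 1.3]
finger_gap: 0.0002
gripper_force: 0.0
[ 440   31   85   44 2661] [482.   52.5] ((482.25408935546875, 52.475154876708984), (32.16495132446289, 86.33582305908203), 80.83765411376953) [ 0.6326 -0.0633  0.037 ]
[ 290  148   64   45 2786] [321.4 169.6] ((321.4999694824219, 169.99998474121094), (62.99999237060547, 43.99999237060547), 0.0) [0.5517 0.0348 0.037 ]
[ 471  155   79   58 1982] [510.6 183.5] ((510.8000793457031, 183.60000610351562), (25.043960571289062, 80.4984359741211), 63.43495178222656) [ 0.5486 -0.0977  0.037 ]
[ 465  268   46   50 1089] [487.2 292.4] ((487.076904296875, 292.38458251953125), (22.188007354736328, 51.587120056152344), 33.6900634765625) [ 0.4627 -0.0969  0.037 ]
pin [323.5, 174.2] 0.84 [0.5487 0.0332 0.037 ]
tri [0.5501 0.0327 0.0435]
[0.529  0.0349 0.1235] [ 0.03618654 -0.12527059  0.19184307]
```

View pics/s2.png

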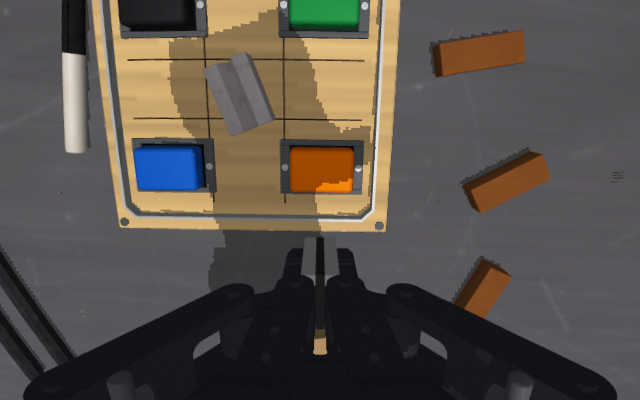

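The close view confirms the orange cap at (322,170), beside blue at (170,167), and the hand is now square to the board. The cap is at about (0.551, 0.034, 0.037), and both views agree with the stated height. I'll move over it now.

```bash
python3 -m crank '[[[1,2.2,0.1,3,0],[1,2.2,0.1,6,0],[1,2.2,0.1,7.4,0],[1,2.2,0.1,7.4,0],[1,2.2,0.1,7.4,0],[1,2.2,0.1,7.4,0],[1,2.2,0.1,7.4,0]]]'
python3 - <<'E'
from h import *
s=camera("scene")["image"][150:240,250:380];w=camera("wrist")["image"]
cv2.imwrite("pics/c3.png",np.vstack([cv2.resize(s,(480,300),interpolation=2),cv2.resize(w,(480,300))]))
E
```

```text
t: 5.35
position: [0.5511, 0.0349, 0.0488]
tcp_rot: [1.0, 0.024, 0.001, -0.0]
force: [-0.2, -0.3, -0.1]
finger_gap: 0.0
gripper_force: 0.0
```

View pics/c3.png

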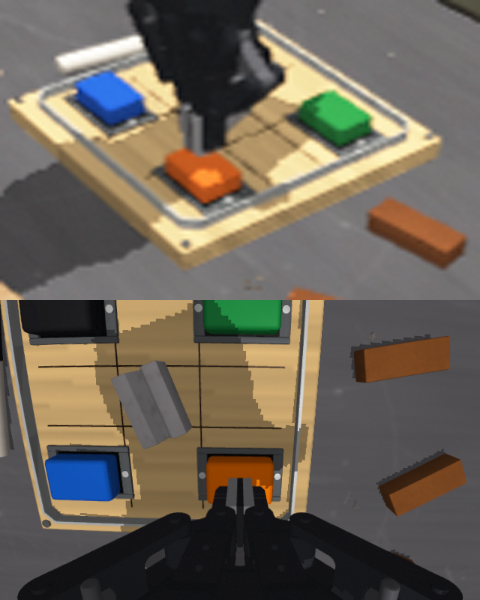

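The fingertips are shut and hover over the orange cap: in the scene crop the tips are at (200,150) and the cap at (203,175). Now I'll press slowly and watch the force.

```bash
python3 -m crank '[[[1,0,0,0.4,0],[1,0,0,0.8,0],[1,0,0,1.1,0],[1,0,0,1.3,0],[1,0,0,1.5,0],[1,0,0,1.5,0],[1,0,0,1.5,0]]]'
```

```text
t: 6.15
position: [0.55, 0.0348, 0.0325]
tcp_rot: [1.0, 0.024, -0.0, 0.0]
force: [-0.9, 0.2, 4.3]
finger_gap: 0.0003
gripper_force: 2.0
```

The force of 4.3 N at 4.5 mm matches the spring. I'll press on to 10 mm.

```bash
python3 -m crank '[[[1,0,0,0.15,0],[1,0,0,0.3,0],[1,0,0,0.45,0],[1,0,0,0.55,0],[1,0,0,0.55,0],[1,0,0,0.55,0],[1,0,0,0.55,0]]]'; python3 -c "
from h import *
for i in range(3):
    camera('wrist');o=observe();print(o['position'],o['force'])"
```

```text
t: 6.85
position: [0.55, 0.0348, 0.0272]
tcp_rot: [1.0, 0.024, -0.0, 0.0]
force: [-1.6, -0.6, 7.4]
finger_gap: 0.0001
gripper_force: 3.4
[0.55003643 0.03474401 0.02715922] [-2.15549431  1.2716447   6.93615014]
[0.54998698 0.03473324 0.02715033] [-2.56061245 -1.08327555  5.96595206]
[0.55003231 0.03474597 0.02715013] [-2.69985816 -0.45917763  6.14285903]
```

```bash
python3 -m crank '[[[1,0,0,0.04,0],[1,0,0,0.04,0],[1,0,0,0.04,0]]]'; python3 -c "
from h import *
F=[]
for i in range(6):
    s=camera('scene');o=observe();F.append(list(o['position'])+list(o['force']))
print(np.mean(F,0).round(4));cv2.imwrite('pics/c4.png',cv2.resize(s['image'][150:240,250:380],(780,540),interpolation=2))"
```

```text
t: 7.3
position: [0.55, 0.0348, 0.0268]
tcp_rot: [1.0, 0.024, -0.0, 0.0]
force: [-2.4, -0.9, 7.0]
finger_gap: -0.0
gripper_force: 3.4
[ 0.55    0.0347  0.0268 -1.9587 -0.4967  6.756 ]
```

View pics/c4.png

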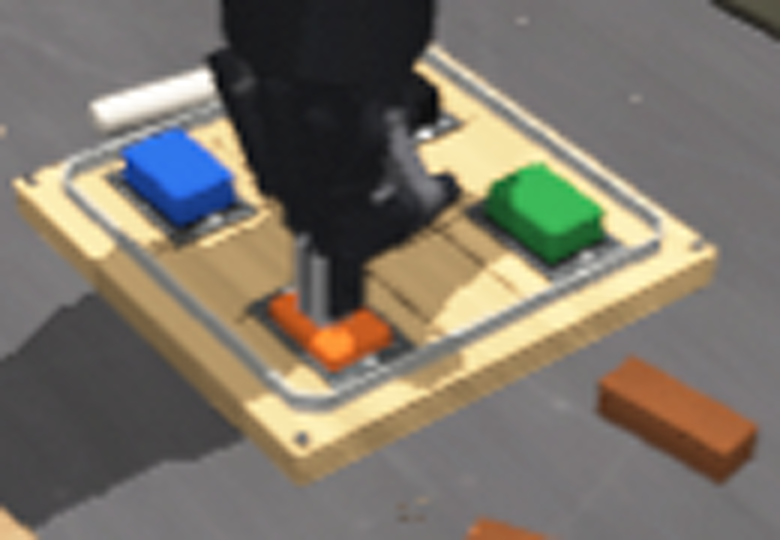

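The orange cap at (330,330) is clearly pressed down level with the rule, while blue and green stand full height. Next I'll release it gently and withdraw straight up.

```bash
python3 -m crank '[[[1,0,0,-0.3,0],[1,0,0,-0.7,0],[1,0,0,-1.2,0],[1,0,0,-2,0],[1,0,0,-5,0],[1,0,0,-9,0],[1,0,0,-13,0],[1,0,0,-17,0],[1,0,0,-18,0],[1,0,0,-18,0],[1,0,0,-18,0],[1,0,0,-18,0]]]'; python3 -c "
from h import *
s=camera('scene');o=observe();print(o['position'],o['force'])
cv2.imwrite('pics/c5.png',cv2.resize(s['image'][150:240,250:380],(780,540),interpolation=2))"
```

```text
t: 8.8
position: [0.5489, 0.0346, 0.2045]
tcp_rot: [1.0, 0.024, -0.002, 0.0]
force: [-0.3, -0.2, -0.9]
finger_gap: -0.0002
gripper_force: 0.0
[0.54903124 0.03457368 0.20452294] [ 0.19275511  0.60632463 -0.14340047]
```

View pics/c5.png

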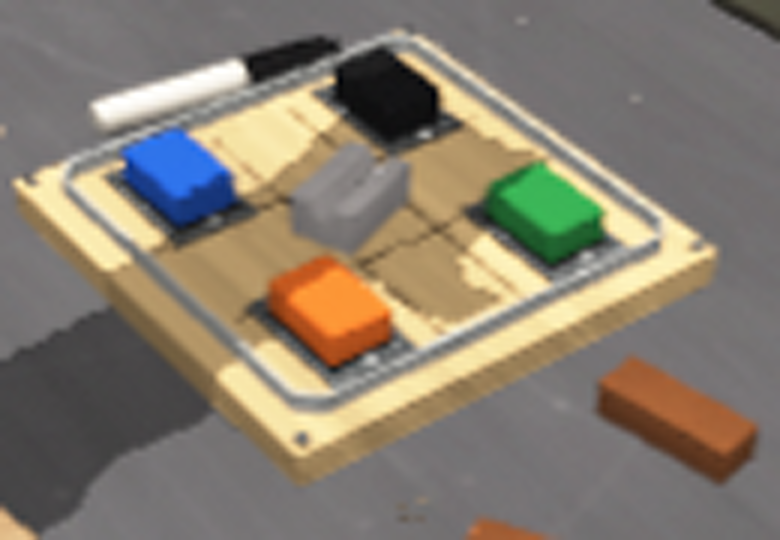

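The orange cap at (330,310) is fully up again, nothing else has moved, and the hand is 0.2 m above the bench.

```bash
python3 -c "
from cell import job
print(job.finish_job())"
```

```text
the job is handed in; nothing more can be done
None
```

I pressed the orange cap about 10 mm, level with the rule edge (about 7 N), let it come fully back up, withdrew the hand to about 0.2 m above the bench without disturbing anything else, and handed the job in at about 9 s.

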